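# Weigh two dryer scent cartridges and fit the full one

## Task

The two scent cartridges look alike, but one is nearly used up and so weighs less. Gently set one upright in each pan of the counter balance, let go and see which side drops; then leave the lighter one standing in its pan and fit the one that dropped into the round socket of the dryer's lint filter. The vent key hidden in the socket stands at any angle: press lightly and turn the cartridge until its foot drops over the key and it goes fully home, without forcing it, and do not disturb the other things on the worktop.

Things in the scene. Friction and masses are not known exactly. Their poses are not given: they have to be found in the camera images.
- cartridge_a: one of two identical-looking sealed white scent cartridges, upright, 65 mm tall. Origin: centre of its underside. From below: round foot 30 mm across, 10.5 mm high, of four prongs, parted by a cross-shaped slot 6.4 mm wide; body 30 mm in diameter to z = 40; flange 48 mm in diameter, z = 40 to 43; round ribbed grip 34 mm in diameter, z = 43 to 65
- cartridge_b: the other scent cartridge, same shape and frame. The full one weighs 130 to 180 g, the nearly used up one 50 to 70 g; which is which cannot be seen
- balance: two-pan counter balance, grey base 85 x 215 mm, fixed. Origin: centre of its underside; arms along its y axis, pans 100 mm either side, floors 82 mm up when level and empty. A linkage keeps the pans level; a poise under the pivot brings them back level. A pan yields and sinks under whatever is set in it; the balance settles within about a second
- balance_beam (a joint): tilt of the balance beam, rad: 0 level, positive when the pan at the balance's +y (left) is up and the right one down; stops at +-0.13 (pans 13 mm above or below level). The full cartridge alone takes it to the stop, the light one alone to about 0.06 to 0.1, the two together to at least 0.08 on the heavier side
- pan_left_floor (a point): centre of the floor of the steel pan at the balance's +y end (live height); flat floor about 60 mm across, rim 80 mm across and 8 mm high
- pan_right_floor (a point): the same for the pan at the balance's -y end
- lint_filter: the dryer's grey lint filter cassette, lying fixed on the worktop, 165 x 112 mm, base 14 mm thick; mesh window (to 23 mm high) over the half towards its +x, grip bow at its +x end, round socket boss on the half towards its -x. Origin: centre of its underside. (A wall cabinet overhangs the worktop beyond x = 0.6 m from 0.5 m up.)
- socket_rim (a point): centre of the mouth of the socket boss, at rim height (55 mm above the worktop); boss 58 mm across; the mouth narrows from about 39 mm to a bore of about 33 mm within the first 6 mm. A cartridge is home when its flange rests on the rim (its origin 40 mm below this point)
- cream_pot: bystander: round cream pot 50 mm across, 28 mm high; origin under its centre
- nail_brush: bystander: nail brush 85 mm long, 30 mm wide, 23 mm high; origin under its centre
- scoop: bystander: white measuring scoop 126 mm long, 41 mm high; origin under its centre
- tape_measure: bystander: tape measure 72 x 33 mm, 66 mm high; origin under its centre
- thread_spool: bystander: thread spool 31 mm across, 48 mm high; origin under its centre
- socket_floor (a point): centre of the bore's floor, 41 mm below the rim. Here stands the vent key: a stiff blade 27 mm long, 4 mm thick, 9 mm high, at an unmeasured angle; it does not turn unless forced. A foot riding on it holds the flange 8 mm above the rim; with a slot (one each 90 degrees) within about 5 degrees of the blade the cartridge slips down almost under its own weight
There are look-alikes about, which are no part of the job. Leave any orange look-alike of the cartridge_b alone.

How it is judged:
On the way:
1. a cartridge stands released in each pan and the heavier side has dropped and come to rest (((distance between cartridge_a and pan_left_floor below 0.025 m and distance between cartridge_b and pan_right_floor below 0.025 m) or (distance between cartridge_a and pan_right_floor below 0.025 m and distance between cartridge_b and pan_left_floor below 0.025 m)) and (value of joint balance_beam below -0.05 rad or value of joint balance_beam above 0.05 rad) and velocity of joint balance_beam between -0.06 and 0.06 rad/s and contact force between each of the arm, the fingers and cartridge_a below 0.05 N and contact force between each of the arm, the fingers and cartridge_b below 0.05 N), for 0.4 s.
At the end, for the whole second after the job is handed in: Heavier cartridge home in the socket (flange within 2 mm of the rim, 3 mm of the axis, upright within 4 degrees); the lighter stands upright alone in a pan, within 25 mm of its centre, tilting the beam 0.03 to 0.115 rad (the full one would tilt it further); both released, at rest (((z of cartridge_a in the frame of socket_rim below -0.038 m and horizontal distance between cartridge_a and socket_rim below 0.003 m and angle between cartridge_a's own z axis and vertical below 0.08 rad and angle between cartridge_b's own z axis and vertical below 0.15 rad and ((distance between cartridge_b and pan_left_floor below 0.025 m and value of joint balance_beam between -0.115 and -0.03 rad) or (distance between cartridge_b and pan_right_floor below 0.025 m and value of joint balance_beam between 0.03 and 0.115 rad))) or (z of cartridge_b in the frame of socket_rim below -0.038 m and horizontal distance between cartridge_b and socket_rim below 0.003 m and angle between cartridge_b's own z axis and vertical below 0.08 rad and angle between cartridge_a's own z axis and vertical below 0.15 rad and ((distance between cartridge_a and pan_left_floor below 0.025 m and value of joint balance_beam between -0.115 and -0.03 rad) or (distance between cartridge_a and pan_right_floor below 0.025 m and value of joint balance_beam between 0.03 and 0.115 rad)))) and linear speed of each of cartridge_a, cartridge_b below 0.02 m/s); the robot touches nothing.
It fails at once if the balance is pressed or struck with more than 15 N (contact force between anything else and balance above 15 N).
It fails at once if a cartridge is forced: more than 30 N on the lint filter (contact force between anything else and lint_filter above 30 N).
It fails at once if a bystander is moved by more than 15 mm (distance of any of cream_pot, nail_brush, scoop, tape_measure, thread_spool from where it was at the start of the episode above 0.015 m).
It also fails if it takes over 72 s, if anything falls off the work surface, if the arm or the gripper's body presses on something with over 40 N, if the wrist force passes 120 N, or if a joint passes its speed limit or range.

## Robot

A 6-joint arm with a two-finger parallel gripper is mounted at the origin on a cart in front of the work surface, level with it; the furniture and walls round the work are solid. World frame = base frame: x ahead of the robot, y to its left, z up, the work surface at z = 0. Lengths are in m, angles in rad, forces in N, time in s.
With the tool pointing down it reaches from about 0.275 to 0.725 m from the base axis. Payload 5.6 kg.
Tool frame: the origin (TCP) lies at the very end of the fingers, on their centre line; the grasp point (between the pads) lies 19 mm behind it (bot.grip_depth is the distance from the TCP to the grasp point, in m); z points along the fingers, y is the line along which they close (so a half turn about z gives the same grasp; the last joint's range is limited). The gripper opens to 85 mm and grips with 20 to 120 N. Pads are 22 mm wide; open, the fingers measure 114 mm over their backs; the gripper's body (76 mm by 85 mm) begins 54 mm behind the grasp point. The pads swing forward as they close: fully open they stand 13 mm farther back than shut.
Start: joints at [1.463, 0.255, 0.108, 0, -1.424, -0.285], TCP at [0.211, 0.508, 0.231] pointing down, gripper open.
Joint ranges: [-2.95, 2.95], [-1.21, 1.97], [-1.09, 1.5], [-2.87, 1.71], [-2.94, -0.07], [-3.05, 3.05]. Speed limits (rad/s): [2.57, 2.57, 3.14, 3.14, 3.14, 3.14].

## Interface

Orientations are given as a unit quaternion [x, y, z, w].
In Python, from station import bot gives the robot as it stands.
- The arm moves only by the tool play_rows, never from a script. Its argument "moves" is a list that holds one entry, the list of rows, each a list of 5 numbers: the shift along the tool's x, y, z in cm, then the turn about the tool's z in rad, then the opening, from 0 (shut) to 1 (fully open). In form: [[[dx, dy, dz, roll, gripper], ...]]. A call has 1 to 10 rows; each row shifts and turns the commanded pose from where the row before left it, along the tool's axes as they then stand; what a row does not reach is not made up. A row lasts 1/10 s, in which the tool goes at most 50 mm and 8.59 degrees, less where a joint would pass 70% of its speed; a pose out of reach is approached as far as the arm can. A call is refused whole if a number of a shift passes 5 or a number of a turn 0.15, either way. A call with a gripper value outside its range is refused whole. The fingers move at their own pace and stop on an object; the grip force is fixed at half the most. Time passes only in rows, so rows that do not move let the fingers close. It gives the time, the measured TCP pose, the force, the opening and the grip force at its end, in the units of the state.
- bot.sense(): the state, without advancing time (a new reading comes with each control period).
- bot.capture(name): name is "scene" or "top"; returns the picture (384x512x3 uint8, blue, green, red); there is no depth.
- bot.calibration(name): a dict with "fx", "fy", "cx", "cy" (pixels), "position" and "rotation" of the camera in the world. Camera axes: x right, y up, looking along -z (the intrinsics and any distortion apply to the point x, -y, -z); pixel columns grow to the right and rows downward; lengths in m; the calibration is good to about 2 mm. A picture is of the moment at which its call begins. calibration takes no time and is no camera call.
- bot.job_done(): hands the job in; it is judged then, once.
Trained networks look in the newest picture that a camera, given by its name, has taken for a name from the list of things; names that differ only in an ending like _2 or _b are one class to them, and where a whole thing is asked for, a point or a joint stands for the part that bears it (a point fixed in the world has none). Each returns a list of dicts, best first, with "score" (0 to 1); they miss things now and then, are a little off and sometimes report something else, mostly with a low value. They report only what shows in the picture. A call takes as long as a camera call. They do not tell look-alikes from the thing itself.
- bot.boxes_of(query, camera): "rect" ([centre column, centre row, width, height] in pixels, round what is visible of it).
- bot.outline_of(query, camera): "region" (384x512 bool, what is visible of it) and "rect" ([centre column, centre row, width, height] in pixels, round what is visible of it).
The state is a dict: "time_s": time; "joint_pos": joint angles; "joint_velocities": joint speeds; "tau": joint torques, N m; "ee_pos": TCP position; "eef_rot": TCP orientation; "ft_force": force on the tool from outside, world axes, zero at the start; "wrist_torque": the same for the moment, N m; "grip_width": finger opening in m; "grasp_force": force on a finger pad.
Only numpy, scipy, OpenCV 4.12 (cv2) and the standard library are available. Lean on these libraries where they do the work, as an engineer would, in place of code of your own. Each camera call takes 0.05 s, during which the arm holds its last target. There are 200 camera calls.

## Working session

There is one attempt and no reset: what is moved stays moved. The work goes in short steps, Python scripts to look and compute and a tool call to move; the robot and the scene stay as the last step left them, time stands still between calls to the robot, and variables do not carry over. Pictures are saved under pics/ and viewed, at most 10 in all, crops included, and the job is handed in when it is done.

Besides the shell and the picture viewer there is one more tool, called after "Call:" by a JSON object that holds its "method" and its "body". play_rows: Moves the arm, as the interface text tells. Its arguments: {"type":"object","properties":{"moves":{"type":"array","items":{"type":"array","items":{"type":"array","items":{"type":"number"}}}}},"required":["moves"]}

```bash
mkdir -p pics; ls; cat > h.py <<'E'
import numpy as np, cv2
from station import bot
def ray(cam,u,v):
    c=bot.calibration(cam); R=np.array(c["rotation"]); 
    if R.size==4:
        from scipy.spatial.transform import Rotation; R=Rotation.from_quat(R).as_matrix()
    d=R@np.array([(u-c["cx"])/c["fx"],-(v-c["cy"])/c["fy"],-1.0]); return np.array(c["position"]),d
def onz(cam,u,v,z):
    p,d=ray(cam,u,v); return p+d*(z-p[2])/d[2]
def proj(cam,P):
    c=bot.calibration(cam); R=np.array(c["rotation"])
    if R.size==4:
        from scipy.spatial.transform import Rotation; R=Rotation.from_quat(R).as_matrix()
    q=R.T@(np.array(P)-np.array(c["position"])); return c["cx"]+c["fx"]*q[0]/-q[2], c["cy"]-c["fy"]*q[1]/-q[2]
E
python3 - <<'E'
from h import *
for c in("scene","top"):
    cv2.imwrite(f"pics/{c}0.png",bot.capture(c)); print(c,bot.calibration(c))
    for q in ["cartridge_a","balance","lint_filter","cream_pot","nail_brush","scoop","tape_measure","thread_spool"]:
        print(q,[(np.round(r["rect"]).astype(int).tolist(),round(r["score"],2)) for r in bot.boxes_of(q,c)[:5]])
print(bot.sense())
E
```

```text
pics
scene {'fx': 429.8938383892364, 'fy': 429.8938383892364, 'cx': 252.60920773433799, 'cy': 191.5896531086405, 'position': array([ 0.177882  , -0.50929182,  0.9521604 ]), 'rotation': array([ 0.32869308, -0.1000812 , -0.26921882,  0.8997032 ])}
cartridge_a [([178, 172, 15, 28], 0.68), ([161, 157, 17, 23], 0.54), ([167, 133, 11, 19], 0.48), ([235, 220, 81, 82], 0.48)]
balance [([235, 221, 85, 84], 0.74)]
lint_filter [([318, 322, 84, 71], 0.62)]
cream_pot [([232, 166, 17, 16], 0.57)]
nail_brush [([314, 269, 11, 23], 0.82), ([282, 198, 11, 12], 0.22)]
scoop [([302, 209, 42, 27], 0.93), ([229, 164, 16, 12], 0.25)]
tape_measure [([218, 139, 22, 23], 0.68)]
thread_spool []
top {'fx': 368.86968998033547, 'fy': 368.86968998033547, 'cx': 254.74227549370255, 'cy': 189.11527606662028, 'position': array([0.48701177, 0.12185097, 1.2667394 ]), 'rotation': array([-0.02725808,  0.02084152,  0.71011934, -0.70324473])}
cartridge_a [([174, 227, 11, 18], 0.73), ([149, 204, 14, 13], 0.71), ([196, 224, 14, 15], 0.63)]
balance [([276, 208, 91, 42], 0.96)]
lint_filter [([367, 198, 34, 59], 0.65)]
cream_pot
[... 194 characters left out ...]
s': 0.9, 'joint_pos': array([ 1.46258388e+00,  2.55091021e-01,  1.08189380e-01,  3.14519423e-05,
       -1.42391012e+00, -2.84563071e-01]), 'joint_velocities': array([-0.00131617,  0.00106138,  0.00024415,  0.00098944,  0.00097613,
        0.00054324]), 'tau': array([-5.85703165e-04, -3.86391342e+01,  2.38073999e+01,  5.36816910e+00,
       -4.84514712e-04, -2.75157177e-06]), 'ee_pos': array([0.21051858, 0.50810402, 0.23128848]), 'eef_rot': array([ 9.80778273e-01, -1.95125547e-01,  1.61758660e-05,  6.31849983e-06]), 'ft_force': array([ 0.47292716,  0.48876489, -0.36346364]), 'wrist_torque': array([ 0.00702906,  0.02359545, -0.01768703]), 'grasp_force': 0.0, 'grip_width': 0.08563042503688928}
```

```bash
python3 - <<'E'
import cv2,numpy as np
a=cv2.imread("pics/scene0.png");b=cv2.imread("pics/top0.png")
A=cv2.resize(a[110:370,120:380],(400,400),interpolation=cv2.INTER_CUBIC)
A=cv2.resize(a[110:370,130:390],None,fx=2,fy=2,interpolation=cv2.INTER_CUBIC)
cv2.imwrite("pics/sceneZ.png",A)
cv2.imwrite("pics/topZ.png",cv2.resize(b[130:260,130:395],None,fx=3,fy=3,interpolation=cv2.INTER_CUBIC))
E
```

```text
(no output)
```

View pics/sceneZ.png

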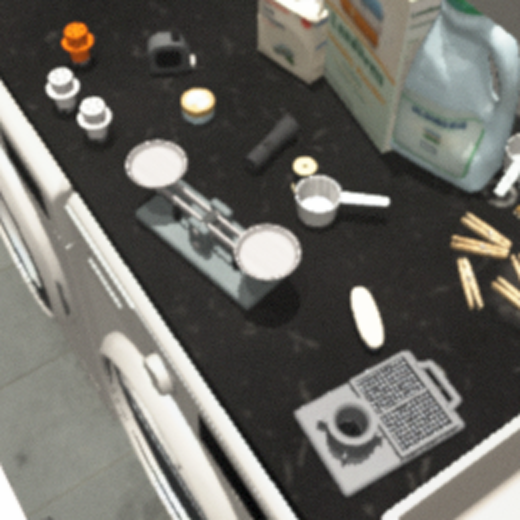

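View pics/topZ.png

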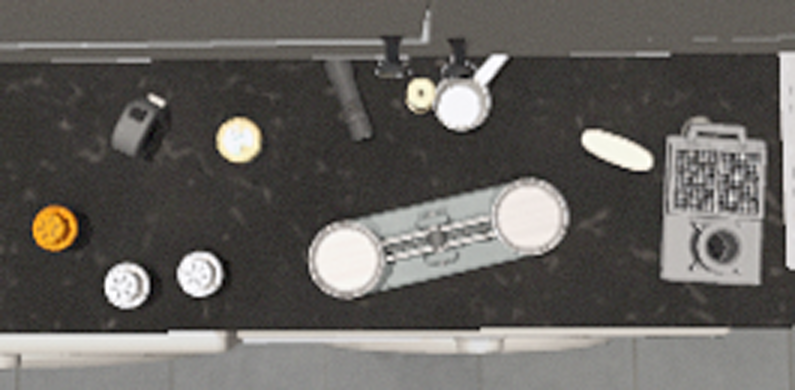

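The orange look-alike sits at top (149,206) / scene (168,132), so I'll leave it alone. The two white cartridges are at top (172,225) and (197,221), and scene (161,155) and (178,170). Next I fit their silhouettes in both cameras, along with the pans and socket.

```bash
cat >> h.py <<'E'
from scipy.optimize import minimize
def hull(cam,x,y,z0,parts):
    P=[];t=np.linspace(0,2*np.pi,40)
    m=np.zeros((384*8,512*8),np.uint8)
    for r,za,zb in parts:
        pts=[proj(cam,(x+r*np.cos(a),y+r*np.sin(a),z0+z)) for z in(za,zb) for a in t]
        cv2.fillConvexPoly(m,np.round((cv2.convexHull(np.array(pts,np.float32))+.5)*8).astype(np.int32),1)
    return cv2.resize(m.astype(np.float32),(512,384),interpolation=cv2.INTER_AREA)
CART=[(.015,0,.04),(.024,.04,.043),(.017,.043,.065)]
def fit(img,cam,x,y,z0,parts,lo=110,hi=200,pad=18):
    u,v=map(int,proj(cam,(x,y,z0+.03))); g=img.astype(np.float32).min(2)
    s=(slice(v-pad,v+pad),slice(u-pad,u+pad)); t=np.clip((g[s]-60)/(lo),0,1)
    f=lambda p:((hull(cam,p[0],p[1],z0,parts)[s]-t)**2).mean()
    r=minimize(f,[x,y],method="Nelder-Mead",options=dict(initial_simplex=[[x,y],[x+.008,y],[x,y+.008]],xatol=2e-4,fatol=1e-6)); return r.x,r.fun
E
python3 - <<'E'
from h import *
I={c:cv2.imread(f"pics/{c}0.png") for c in("scene","top")}
for n,(u,v) in dict(w1=(172.3,225.3),w2=(196.7,221.3)).items():
    p=onz("top",u,v,.055)
    for c in I: print(n,c,fit(I[c],c,p[0],p[1],0,CART))
# pans: crop coords
for n,(u,v) in dict(panL=(130+346/3,130+259/3),panR=(130+530/3,130+217/3)).items():
    g=onz("top",u,v,.09); print(n,g)
    for c in I: print(c,fit(I[c],c,g[0],g[1],.082,[(.04,0.006,.008)],pad=30))
for q in("balance","lint_filter"):
  for c in I:
    r=bot.outline_of(q,c)[0]; m=r["region"].astype(np.uint8); k=cv2.findContours(m,0,1)[0]; k=max(k,key=cv2.contourArea)
    print(q,c,cv2.minAreaRect(k))
# socket dark hole
for c,(u,v) in dict(top=(130+717/3,130+245/3),scene=(130+351/2,110+424/2)).items():
    g=I[c].min(2).astype(float); u0,v0=int(u),int(v); s=g[v0-9:v0+10,u0-9:u0+10]; 
    print(c,u,v,onz(c,u,v,.055)); print(s.astype(int))
E
```

```text
Traceback (most recent call last):
  File "h.py", line 28, in fit
    r=minimize(f,[x,y],method="Nelder-Mead",options=dict(initial_simplex=[[x,y],[x+.008,y],[x,y+.008]],xatol=2e-4,fatol=1e-6)); return r.x,r.fun
  File "h.py", line 27, in <lambda>
    f=lambda p:((hull(cam,p[0],p[1],z0,parts)[s]-t)**2).mean()
                 ~~~~^^^^^^^^^^^^^^^^^^^^^^^^
  File "h.py", line 20, in hull
    pts=[proj(cam,(x+r*np.cos(a),y+r*np.sin(a),z0+z)) for z in(za,zb) for a in t]
         ~~~~^^^^^^^^^^^^^^^^^^^^^^^^^^^^^^^^^^^^^^^^
  File "h.py", line 11, in proj
    c=bot.calibration(cam); R=np.array(c["rotation"])
ValueError: time passes only in moves, steps and waits
```

```bash
sed -i 's/bot.calibration(cam)/cal(cam)/; s/^from station import bot/from station import bot\nimport functools\ncal=functools.lru_cache(lambda c:bot.calibration(c))/' h.py
cat > m.py <<'E'
from h import *
I={c:cv2.imread(f"pics/{c}0.png") for c in("scene","top")}
for n,(u,v) in dict(w1=(172.3,225.3),w2=(196.7,221.3)).items():
    p=onz("top",u,v,.055)
    for c in I: print(n,c,fit(I[c],c,p[0],p[1],0,CART))
for n,(u,v) in dict(panL=(130+346/3,130+259/3),panR=(130+530/3,130+217/3)).items():
    g=onz("top",u,v,.09); print(n,g)
    for c in I: print(c,fit(I[c],c,g[0],g[1],.082,[(.04,0.006,.008)],pad=30))
for c,(u,v) in dict(top=(130+717/3,130+245/3),scene=(130+351/2,110+424/2)).items():
    g=I[c].min(2).astype(float); u0,v0=int(u),int(v); s=g[v0-9:v0+10,u0-9:u0+10]
    print(c,u,v,onz(c,u,v,.055)); print(s.astype(int))
E
python3 m.py
```

```text
w1 scene (array([0.45777778, 0.41142785]), np.float64(0.14117573201656342))
w1 top (array([0.45480615, 0.40861344]), np.float64(0.08459361642599106))
w2 scene (array([0.47023083, 0.33102842]), np.float64(0.0789293646812439))
w2 top (array([0.4671836 , 0.32807399]), np.float64(0.007882243022322655))
panL [0.48073469 0.16291778 0.09      ]
scene (array([0.48335322, 0.1634146 ]), np.float64(0.10779096931219101))
top (array([0.4816263 , 0.16351292]), np.float64(0.19917860627174377))
panR [ 0.52338404 -0.03285712  0.09      ]
scene (array([ 0.52682537, -0.03098529]), np.float64(0.17306071519851685))
top (array([ 0.52484627, -0.02914668]), np.float64(0.14869144558906555))
top 369.0 211.66666666666669 [ 0.49198095 -0.2404157   0.055     ]
[[161 166 154 146 134 129 124 129 138 142 153 160 163 183 189 190 175 176
  174]
 [158 168 175 182 171 167 165 164 168 169 171 170 177 182 181 159 162 165
  163]
 [128 115 168 163 149 151 156 171 174 182 182 186 179 181 177 161 168 188
  185]
 [159  93 179 180 123 145 163 183 183 178 175 179 177 181 185 170 158 189
  186]
 [184 132  64 155 148 178 187 177 
[... 2077 characters left out ...]
  39  33  37  37  34  43  58  72  62  68 100
  139]
 [189 177 142  91  52  36  35  36  37  36  26  32  38  49  71  64  79 115
  155]
 [193 189 168 131  88  53  39  34  38  31  26  27  41  42  61  74 100 139
  169]
 [177 191 185 170 142  92  57  41  37  32  29  37  36  40  63  96 134 166
  183]
 [142 177 193 191 173 149 116  83  62  52  48  53  55  68  99 137 167 182
  192]
 [ 96 141 179 190 189 182 167 146 122 109 102 103 115 128 149 173 185 191
  192]
 [ 74  98 143 180 188 193 191 185 174 168 167 166 171 176 185 188 191 187
  170]
 [ 67  71  93 127 161 182 191 195 192 188 191 189 191 193 193 187 177 153
  120]
 [ 68  66  71  85 109 133 161 180 182 186 185 187 187 186 175 155 135 103
   78]]
```

Call:
{"method": "play_rows", "body": {"moves": [[[0,0,0,-0.131,0.65],[0,0,0,-0.131,0.65],[0,0,0,-0.131,0.65],[3.7,2.5,1.4,0,0.65],[3.7,2.5,1.4,0,0.65],[3.7,2.5,1.4,0,0.65],[3.7,2.6,1.4,0,0.65],[3.7,2.6,1.4,0,0.65],[3.7,2.6,1.4,0,0.65],[3.6,2.55,1.4,0,0.65]]]}}

```text
time_s: 1.9
ee_pos: [0.47, 0.3284, 0.1329]
eef_rot: [1.0, 0.0, 0.0, -0.0]
ft_force: [-0.3, 1.4, 0.5]
grip_width: 0.0555
grasp_force: 0.0
```

```bash
cat > sock.py <<'E'
from h import *
I={c:cv2.imread(f"pics/{c}0.png") for c in("scene","top")}
for c,(u,v) in dict(top=(370,212),scene=(305.5,322)).items():
    g=cv2.GaussianBlur(I[c].min(2),(0,0),.7); s=cv2.resize(g[int(v)-14:int(v)+15,int(u)-14:int(u)+15],None,fx=8,fy=8,interpolation=cv2.INTER_CUBIC)
    for th in(110,130,150):
        k=[q for q in cv2.findContours((s<th).astype(np.uint8),0,1)[0] if cv2.pointPolygonTest(q,(116,116),False)>0]
        if not k: print("none");continue
        h=cv2.convexHull(k[0]); e=cv2.fitEllipse(h); p=np.array(e[0])/8-.4375+[int(u)-14,int(v)-14]; print(c,th,p,np.array(e[1])/8,onz(c,*p,.055))
E
python3 sock.py; python3 -c "
from h import *
s=bot.sense();print(s['time_s'],s['ee_pos'],s['eef_rot'],s['grip_width'],s['ft_force'],s['joint_pos'])"
```

```text
top 110 [370.26260853 211.82041836] [10.175704   10.57578468] [ 0.49144033 -0.24451647  0.055     ]
top 130 [370.36490536 211.79769707] [11.03949642 11.44646358] [ 0.4915113  -0.24485221  0.055     ]
top 150 [370.43161106 211.82483768] [11.95509243 12.3328495 ] [ 0.49142069 -0.24506694  0.055     ]
scene 110 [305.43598461 320.49069691] [14.68978405 16.41049194] [ 0.49113435 -0.24833789  0.055     ]
scene 130 [305.46735477 320.33082104] [15.64351654 17.52802849] [ 0.49141613 -0.24808719  0.055     ]
scene 150 [305.49588776 320.18282986] [16.72330666 18.57824516] [ 0.49167617 -0.24785442  0.055     ]
1.9 [0.46997238 0.32842696 0.13292014] [ 9.99999961e-01  1.28761464e-04  1.86176942e-04 -1.66574848e-04] 0.05547630248782573 [-0.26021184  1.41740801  0.54265373] [ 8.82641571e-01  3.47772368e-01 -1.63043265e-02  8.13056939e-05
 -1.20622581e+00  6.88383308e-01]
```

Call:
{"method": "play_rows", "body": {"moves": [[[-0.1,-0.1,2.0,0,0.65],[0,0,2.0,0,0.65],[0,0,2.0,0,0.65],[0,0,1.7,0,0.65],[0,0,1.0,0,0.65],[0,0,0,0,0.2],[0,0,0,0,0.2],[0,0,0,0,0.2],[0,0,0,0,0.2],[0,0,0,0,0.2]]]}}

```text
time_s: 2.9
ee_pos: [0.4676, 0.3309, 0.0467]
eef_rot: [1.0, 0.0, 0.0, -0.0]
ft_force: [-0.2, -0.2, -1.2]
grip_width: 0.032
grasp_force: 59.2
```

Call:
{"method": "play_rows", "body": {"moves": [[[0,0,-1,0,0.2],[0,0,-3,0,0.2],[0,0,-3,0,0.2],[0,0,-3,0,0.2],[0,0,-2,0,0.2],[0,0,0,0,0.2],[0,0,0,0,0.2]]]}}

```text
time_s: 3.6
ee_pos: [0.4673, 0.3308, 0.1666]
eef_rot: [1.0, 0.0, 0.0, -0.0]
ft_force: [-0.4, -0.4, -2.1]
grip_width: 0.0319
grasp_force: 59.5
```

```bash
cat > look.py <<'E'
from h import *
import sys
n,x,y,z0=sys.argv[1],*map(float,sys.argv[2:5])
s=bot.sense();print(s['time_s'],s['ee_pos'],s['grip_width'],s['ft_force'],s['wrist_torque'])
v=[]
for c in("scene","top"):
    im=bot.capture(c); cv2.imwrite(f"pics/{n}_{c}.png",im); u,w=map(int,proj(c,(x,y,z0+.04)))
    u=min(max(u,40),471);w=min(max(w,40),343)
    v.append(cv2.resize(im[w-40:w+40,u-40:u+40],(400,400),interpolation=cv2.INTER_CUBIC)); print(c,u,w,fit(im,c,x,y,z0,CART))
cv2.imwrite(f"pics/{n}.png",np.hstack(v))
E
python3 look.py lift1 .4676 .3309 .12
```

```text
3.6 [0.46734597 0.33075067 0.16661875] 0.03187492689604022 [-0.35001347 -0.35740316 -2.06572208] [ 0.02970663 -0.00776087  0.02749366]
scene 170 137 (array([0.41822017, 0.28218935]), np.float64(0.05354144424200058))
top 188 221 (array([0.3736, 0.4224]), np.float64(0.01183845940977335))
```

View pics/lift1.png

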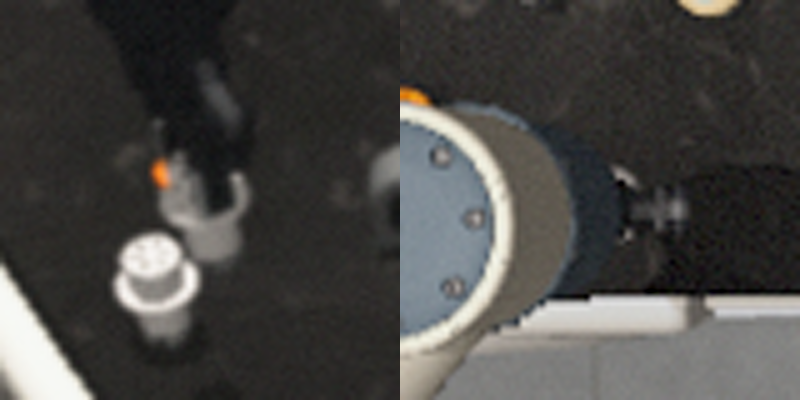

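Call:
{"method": "play_rows", "body": {"moves": [[[0.3,1.8,0,0,0.2],[0.6,3.6,0,0,0.2],[0.7,4.2,0,0,0.2],[0.7,4.5,0,0,0.2],[0.7,4.5,0,0,0.2],[0.7,4.5,0,0,0.2],[0.7,4.2,0,0,0.2],[0.7,4.0,0,0,0.2],[0.5,3.0,0,0,0.2],[0.3,1.8,0,0,0.2]]]}}

```text
time_s: 4.7
ee_pos: [0.5257, -0.0334, 0.1654]
eef_rot: [1.0, -0.001, -0.001, 0.0]
ft_force: [-0.4, 0.8, -1.9]
grip_width: 0.0319
grasp_force: 59.5
```

Call:
{"method": "play_rows", "body": {"moves": [[[0,0,1.5,0,0.2],[0,0,0.8,0,0.2],[0,0,0.4,0,0.2],[0,0,0,0,0.2],[0,0,0,0,0.2]]]}}

```text
time_s: 5.2
ee_pos: [0.5267, -0.03, 0.1396]
eef_rot: [1.0, 0.001, 0.0, 0.0]
ft_force: [0.2, -1.0, -2.3]
grip_width: 0.0318
grasp_force: 59.5
```

```bash
python3 - <<'E'
from h import *
s=bot.sense();print(s['time_s'],s['ee_pos'],s['ft_force'],s['joint_pos'])
p=s['ee_pos']
im=bot.capture("scene");cv2.imwrite("pics/r1.png",im)
u,v=map(int,proj("scene",(.505,.067,.1)));print(u,v)
Z=cv2.resize(im[v-45:v+55,u-60:u+70],None,fx=6,fy=6,interpolation=cv2.INTER_CUBIC)
O=np.array([u-60,v-45])
def circ(x,y,z,r,col):
    q=np.array([proj("scene",(x+r*np.cos(a),y+r*np.sin(a),z)) for a in np.linspace(0,6.3,50)]); cv2.polylines(Z,[np.round((q-O+.5)*6).astype(int)],False,col,1)
z0=p[2]-.0467
circ(p[0],p[1],z0+.043,.024,(0,0,255));circ(p[0],p[1],z0,.015,(0,255,0))
circ(.526,-.030,.09,.04,(255,0,255));circ(.4825,.1635,.09,.04,(255,0,255))
cv2.imwrite("pics/r1z.png",Z)
E
```

```text
5.2 [ 0.52670685 -0.03002965  0.13955617] [ 0.20991345 -1.02942855 -2.25793865] [ 2.40270495e-01  2.57710662e-01 -1.26129113e-01  3.12756727e-04
 -1.18676967e+00  1.33151457e+00]
234 209
```

View pics/r1z.png

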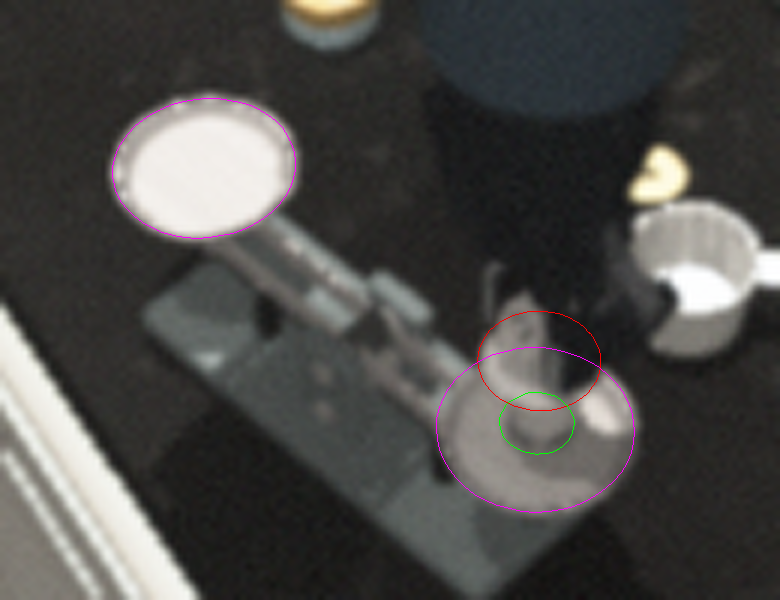

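Call:
{"method": "play_rows", "body": {"moves": [[[0,0,0.5,0,0.2],[0,0,0.4,0,0.2],[0,0,0.2,0,0.2],[0,0,0.2,0,0.2],[0,0,0.2,0,0.2],[0,0,0.2,0,0.2],[0,0,0.15,0,0.2],[0,0,0,0,0.2],[0,0,0,0,0.2]]]}}

```text
time_s: 6.15
ee_pos: [0.5267, -0.0303, 0.1209]
eef_rot: [1.0, 0.0, 0.0, 0.0]
ft_force: [-0.6, 0.9, -0.9]
grip_width: 0.0322
grasp_force: 59.6
```

Call:
{"method": "play_rows", "body": {"moves": [[[0,0,0,0,0.65],[0,0,0,0,0.65],[0,0,0,0,0.65],[0,0,-1,0,0.65],[0,0,-2,0,0.65],[0,0,-4,0,0.65],[-0.5,-3,-2,0,0.65],[-0.6,-4.5,0,0,0.65],[-0.7,-4.7,0,0,0.65],[-0.7,-4.7,0,0,0.65]]]}}

```text
time_s: 7.15
ee_pos: [0.5014, 0.1402, 0.2121]
eef_rot: [1.0, -0.0, 0.001, -0.0]
ft_force: [2.0, 0.2, 0.2]
grip_width: 0.0556
grasp_force: 0.0
```

```bash
python3 - <<'E'
from h import *
s=bot.sense();print(s['time_s'],s['ee_pos'],s['ft_force'])
im=bot.capture("scene");cv2.imwrite("pics/r2.png",im)
u,v=map(int,proj("scene",(.505,.067,.1)))
Z=cv2.resize(im[v-45:v+55,u-60:u+70],None,fx=6,fy=6,interpolation=cv2.INTER_CUBIC)
O=np.array([u-60,v-45])
def circ(x,y,z,r,col):
    q=np.array([proj("scene",(x+r*np.cos(a),y+r*np.sin(a),z)) for a in np.linspace(0,6.3,50)]); cv2.polylines(Z,[np.round((q-O+.5)*6).astype(int)],False,col,1)
circ(.526,-.030,.077,.04,(255,0,255));circ(.4825,.1635,.103,.04,(255,0,255))
circ(.526,-.030,.069+.043,.024,(0,0,255))
cv2.imwrite("pics/r2z.png",Z)
E
```

```text
7.15 [0.50135402 0.14019235 0.21211656] [1.9950847  0.2117604  0.18345372]
```

View pics/r2z.png

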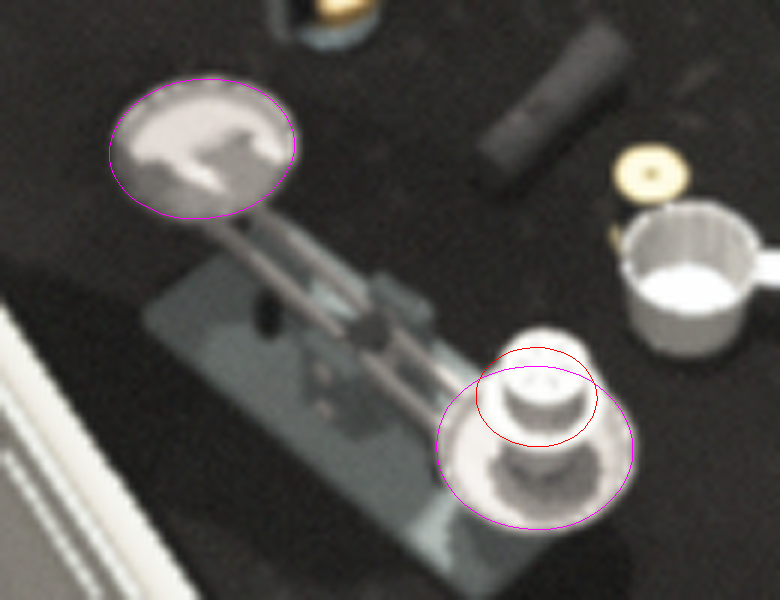

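Call:
{"method": "play_rows", "body": {"moves": [[[-0.4,-2.3,0,0,0.65],[-0.6,-3.8,0,0,0.65],[-0.7,-4.2,0,0,0.65],[-0.7,-4.5,0,0,0.65],[-0.7,-4.5,2,0,0.65],[-0.7,-4.2,3,0,0.65],[-0.6,-3.0,3,0,0.65],[-0.2,-0.6,2,0,0.65],[0,0,0,0,0.65],[0,0,0,0,0.65]]]}}

```text
time_s: 8.2
ee_pos: [0.4564, 0.4079, 0.1132]
eef_rot: [1.0, 0.0, 0.001, 0.0]
ft_force: [-0.0, -0.1, 1.3]
grip_width: 0.0554
grasp_force: 0.0
```

Call:
{"method": "play_rows", "body": {"moves": [[[0,-0.2,2.0,0,0.65],[0,0,2.0,0,0.65],[0,0,1.7,0,0.65],[0,0,1.0,0,0.65],[0,0,0,0,0.2],[0,0,0,0,0.2],[0,0,0,0,0.2],[0,0,0,0,0.2],[0,0,0,0,0.2]]]}}

```text
time_s: 9.1
ee_pos: [0.4566, 0.4105, 0.0465]
eef_rot: [1.0, 0.0, 0.001, -0.001]
ft_force: [-0.4, -1.4, 4.8]
grip_width: 0.0319
grasp_force: 59.8
```

Call:
{"method": "play_rows", "body": {"moves": [[[0,0,-1,0,0.2],[0,0,-3,0,0.2],[0,0,-4,0,0.2],[0,0,-3.5,0,0.2],[0,0,-1.5,0,0.2],[0,0,0,0,0.2],[0,0,0,0,0.2]]]}}

```text
time_s: 9.8
ee_pos: [0.4553, 0.4099, 0.1745]
eef_rot: [1.0, 0.0, -0.001, 0.0]
ft_force: [-0.2, 0.4, -1.3]
grip_width: 0.0321
grasp_force: 59.5
```

Call:
{"method": "play_rows", "body": {"moves": [[[0.2,1.4,0,0,0.2],[0.3,2.8,0,0,0.2],[0.4,3.8,0,0,0.2],[0.4,4.2,0,0,0.2],[0.4,4.2,0,0,0.2],[0.4,3.6,0,0,0.2],[0.3,2.8,0,0,0.2],[0.3,1.8,0,0,0.2],[0,0,0,0,0.2],[0,0,0,0,0.2]]]}}

```text
time_s: 10.8
ee_pos: [0.4823, 0.1632, 0.1741]
eef_rot: [1.0, -0.001, -0.001, 0.0]
ft_force: [0.2, 0.1, -0.1]
grip_width: 0.0323
grasp_force: 59.5
```

Call:
{"method": "play_rows", "body": {"moves": [[[0,0,1.2,0,0.2],[0,0,1.0,0,0.2],[0,0,0.6,0,0.2],[0,0,0.3,0,0.2],[0,0,0.15,0,0.2],[0,0,0.1,0,0.2],[0,0,0.1,0,0.2],[0,0,0,0,0.2],[0,0,0,0,0.2]]]}}

```text
time_s: 11.7
ee_pos: [0.483, 0.1641, 0.1408]
eef_rot: [1.0, 0.0, 0.0, -0.0]
ft_force: [-1.2, 0.7, -0.2]
grip_width: 0.032
grasp_force: 59.5
```

Call:
{"method": "play_rows", "body": {"moves": [[[0,0,0,0,0.65],[0,0,0,0,0.65],[0,0,0,0,0.65],[0,0,-1,0,0.65],[0,0,-2,0,0.65],[0,0,-4,0,0.65],[-1,4.2,-1,0,0.65],[-2,3.0,0,0,0.65],[-2,2.0,0,0,0.65],[-2,0,0,0,0.65]]]}}

```text
time_s: 12.7
ee_pos: [0.4122, 0.0701, 0.2215]
eef_rot: [1.0, -0.001, 0.001, -0.0]
ft_force: [0.2, 0.3, -0.3]
grip_width: 0.0556
grasp_force: 0.0
```

```bash
python3 - <<'E'
from h import *
s=bot.sense();print(s['time_s'],s['ee_pos'],s['ft_force'])
im=bot.capture("scene");cv2.imwrite("pics/r3.png",im)
u,v=map(int,proj("scene",(.505,.067,.1)))
Z=cv2.resize(im[v-45:v+55,u-60:u+70],None,fx=6,fy=6,interpolation=cv2.INTER_CUBIC)
O=np.array([u-60,v-45])
def circ(x,y,z,r,col):
    q=np.array([proj("scene",(x+r*np.cos(a),y+r*np.sin(a),z)) for a in np.linspace(0,6.3,50)]); cv2.polylines(Z,[np.round((q-O+.5)*6).astype(int)],False,col,1)
circ(.526,-.030,.080,.04,(255,0,255));circ(.4825,.1635,.100,.04,(255,0,255))
circ(.526,-.030,.072+.043,.024,(0,0,255));circ(.4825,.1635,.092+.043,.024,(0,0,255))
cv2.imwrite("pics/r3z.png",Z)
E
```

```text
12.7 [0.41217956 0.07008653 0.22151551] [ 0.24677129  0.32232442 -0.31693597]
```

View pics/r3z.png

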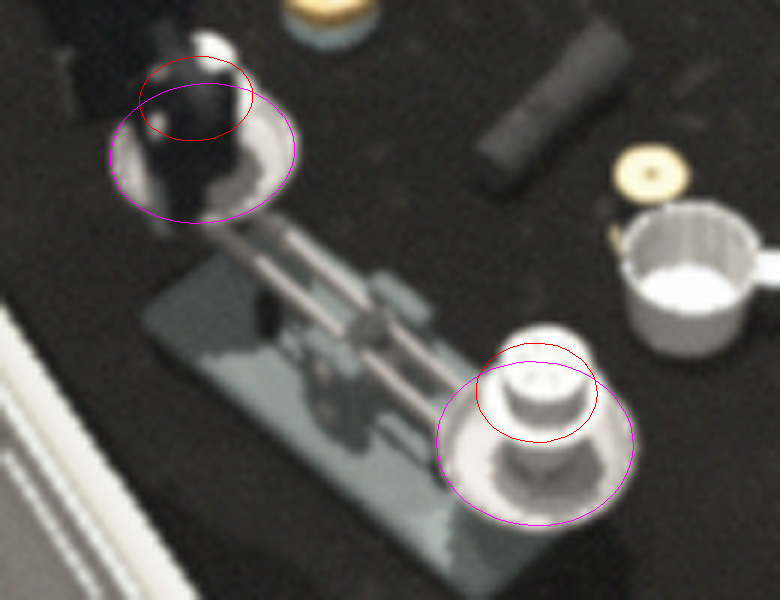

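Call:
{"method": "play_rows", "body": {"moves": [[[1.5,1.5,0,0,0.65],[2.5,2.2,0,0,0.65],[2.5,2.2,0,0,0.65],[2.5,2.2,0,0,0.65],[1.7,1.4,1,0,0.65],[0.7,0.6,2,0,0.65],[0,0,3,0,0.65],[0,0,2,0,0.65],[0,0,1,0,0.65],[0,0,0,0,0.65]]]}}

```text
time_s: 13.75
ee_pos: [0.5264, -0.0291, 0.1299]
eef_rot: [1.0, 0.0, -0.001, 0.0]
ft_force: [-0.1, -0.0, 0.7]
grip_width: 0.0555
grasp_force: 0.0
```

Call:
{"method": "play_rows", "body": {"moves": [[[0,0.1,0.6,0,0.65],[0,0,0.5,0,0.65],[0,0,0,0,0.65],[0,0,0,0,0.2],[0,0,0,0,0.2],[0,0,0,0,0.2],[0,0,0,0,0.2],[0,0,0,0,0.2]]]}}

```text
time_s: 14.55
ee_pos: [0.527, -0.0299, 0.1196]
eef_rot: [1.0, 0.0, 0.0, -0.0]
ft_force: [-0.1, 0.4, 0.6]
grip_width: 0.0319
grasp_force: 59.2
```

Call:
{"method": "play_rows", "body": {"moves": [[[0,0,-0.2,0,0.2],[0,0,-0.2,0,0.2],[0,0,-0.3,0,0.2],[0,0,-0.3,0,0.2],[0,0,-0.3,0,0.2],[0,0,-0.3,0,0.2],[0,0,-0.3,0,0.2],[0,0,-0.3,0,0.2],[0,0,-0.5,0,0.2],[0,0,-1.0,0,0.2]]]}}

```text
time_s: 15.55
ee_pos: [0.5263, -0.03, 0.1563]
eef_rot: [1.0, 0.0, -0.001, 0.0]
ft_force: [-0.2, 0.5, -1.5]
grip_width: 0.0319
grasp_force: 59.4
```

Call:
{"method": "play_rows", "body": {"moves": [[[0,0,-2,0,0.2],[0,0,-2,0,0.2],[0,0,0,0,0.2],[0,0,0,0,0.2]]]}}

```text
time_s: 15.95
ee_pos: [0.527, -0.0298, 0.1968]
eef_rot: [1.0, 0.0, 0.0, -0.0]
ft_force: [-0.3, 0.2, -1.8]
grip_width: 0.0318
grasp_force: 59.5
```

```bash
python3 - <<'E'
from h import *
for z in(0,.1,.2,.3,.4):
    print(z,onz("top",390,150,z).round(3),onz("top",390,218,z).round(3),"| scene",onz("scene",325,367,z).round(3),onz("scene",385,328,z).round(3))
a=cv2.imread("pics/scene0.png")[250:384,250:512];b=cv2.imread("pics/top0.png")[120:384,330:512]
A=cv2.resize(a,None,fx=1.7,fy=1.7,interpolation=cv2.INTER_CUBIC);B=cv2.resize(b,None,fx=1.9,fy=1.9,interpolation=cv2.INTER_CUBIC)
h=max(A.shape[0],B.shape[0]);f=lambda m:cv2.copyMakeBorder(m,0,h-m.shape[0],0,0,0)
cv2.imwrite("pics/wall.png",np.hstack([f(A),f(B)]))
E
```

```text
0 [ 0.704 -0.336  0.   ] [ 0.47  -0.328  0.   ] | scene [ 0.481 -0.338  0.   ] [ 0.652 -0.347  0.   ]
0.1 [ 0.687 -0.3    0.1  ] [ 0.471 -0.292  0.1  ] | scene [ 0.449 -0.356  0.1  ] [ 0.602 -0.364  0.1  ]
0.2 [ 0.67  -0.263  0.2  ] [ 0.473 -0.257  0.2  ] | scene [ 0.417 -0.374  0.2  ] [ 0.552 -0.381  0.2  ]
0.3 [ 0.653 -0.227  0.3  ] [ 0.474 -0.221  0.3  ] | scene [ 0.386 -0.392  0.3  ] [ 0.502 -0.398  0.3  ]
0.4 [ 0.636 -0.191  0.4  ] [ 0.475 -0.186  0.4  ] | scene [ 0.354 -0.41   0.4  ] [ 0.453 -0.415  0.4  ]
```

View pics/wall.png

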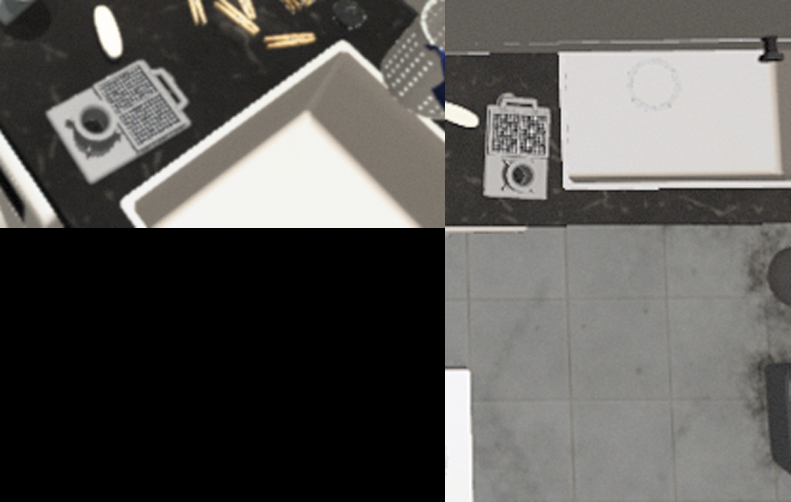

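That white object is a sink set into the worktop at about z = 0, so nothing blocks the approach. Now moving over the socket.

Call:
{"method": "play_rows", "body": {"moves": [[[-0.2,1.0,0,0,0.2],[-0.4,2.4,0,0,0.2],[-0.5,3.2,0,0,0.2],[-0.6,3.7,0,0,0.2],[-0.6,3.7,0,0,0.2],[-0.5,3.5,0,0,0.2],[-0.4,2.6,2,0,0.2],[-0.3,1.6,3,0,0.2],[0,0,2,0,0.2],[0,0,1,0,0.2]]]}}

```text
time_s: 16.95
ee_pos: [0.4896, -0.2474, 0.1134]
eef_rot: [1.0, -0.001, -0.003, -0.001]
ft_force: [0.5, 0.6, -2.0]
grip_width: 0.0315
grasp_force: 59.5
```

Call:
{"method": "play_rows", "body": {"moves": [[[0,0,0,0,0.2],[0,0,0,0,0.2]]]}}

```text
time_s: 17.15
ee_pos: [0.4924, -0.2471, 0.1172]
eef_rot: [1.0, 0.0, 0.0, 0.0]
ft_force: [-0.0, 0.7, -0.9]
grip_width: 0.0317
grasp_force: 59.5
```

```bash
python3 - <<'E'
from h import *
s=bot.sense();print(s['time_s'],s['ee_pos'],s['ft_force'],s['joint_pos'])
p=s['ee_pos']
im=bot.capture("scene");cv2.imwrite("pics/s1.png",im)
I0=cv2.imread("pics/scene0.png")
u,v=map(int,proj("scene",(.4915,-.2475,.07)));O=np.array([u-25,v-30])
out=[]
for m in(im,I0):
    Z=cv2.resize(m[v-30:v+20,u-25:u+25],(400,400),interpolation=cv2.INTER_CUBIC)
    def circ(x,y,z,r,col):
        q=np.array([proj("scene",(x+r*np.cos(a),y+r*np.sin(a),z)) for a in np.linspace(0,6.3,50)]); cv2.polylines(Z,[np.round((q-O+.5)*8).astype(int)],False,col,1)
    z0=p[2]-.0486
    circ(p[0],p[1],z0+.043,.024,(0,0,255));circ(p[0],p[1],z0+.04,.024,(0,0,255));circ(p[0],p[1],z0,.015,(0,255,0))
    circ(.4915,-.2475,.055,.0195,(255,0,255));circ(.4915,-.2475,.055,.029,(255,0,255))
    out.append(Z)
cv2.imwrite("pics/s1z.png",np.hstack(out))
for x in (.4915,):
    print(proj("scene",(.4915,-.2475,.055)),proj("top",(.4915,-.2475,.055)))
E
```

```text
17.15 [ 0.49239185 -0.24712738  0.11724113] [-0.01413345  0.66373998 -0.88912116] [-1.80679901e-01  3.17489067e-01 -1.03058102e-01  6.73561995e-04
 -1.14938559e+00  1.75219108e+00]
(np.float64(305.33190789880086), np.float64(320.09534956911796)) (np.float64(371.1770420995296), np.float64(211.7934756746819))
```

View pics/s1z.png

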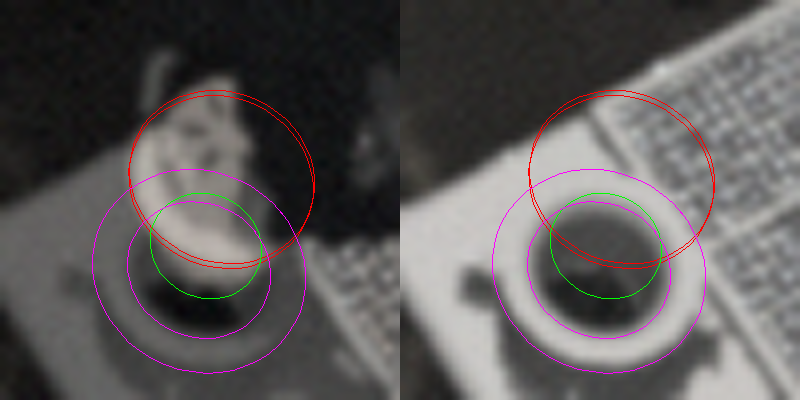

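Call:
{"method": "play_rows", "body": {"moves": [[[-0.1,0,0.8,0,0.2],[0,0,0.6,0,0.2],[0,0,0.5,0,0.2],[0,0,0.5,0,0.2],[0,0,0.5,0,0.2],[0,0,0.5,0,0.2],[0,0,0,0,0.2],[0,0,0,0,0.2]]]}}

```text
time_s: 18.0
ee_pos: [0.4907, -0.2465, 0.0816]
eef_rot: [1.0, -0.0, -0.0, -0.001]
ft_force: [1.9, 2.9, -4.5]
grip_width: 0.0315
grasp_force: 59.7
```

Call:
{"method": "play_rows", "body": {"moves": [[[0,0,0,0,0.2],[0,0,0,0,0.2],[0,0,0,0,0.2]]]}}

```text
time_s: 18.3
ee_pos: [0.4907, -0.2466, 0.0821]
eef_rot: [1.0, -0.0, -0.0, -0.0]
ft_force: [1.8, 3.8, -4.6]
grip_width: 0.0313
grasp_force: 59.6
```

Call:
{"method": "play_rows", "body": {"moves": [[[0.05,-0.1,0,0,0.2],[0,0,0,0,0.2],[0,0,0,0,0.2]]]}}

```text
time_s: 18.6
ee_pos: [0.4913, -0.2463, 0.0827]
eef_rot: [1.0, 0.0, -0.0, 0.0]
ft_force: [-0.1, 1.5, -1.7]
grip_width: 0.0315
grasp_force: 59.9
```

Call:
{"method": "play_rows", "body": {"moves": [[[0,-0.05,0.3,0,0.2],[0,0,0.3,0,0.2],[0,0,0.2,0,0.2],[0,0,0,0,0.2],[0,0,0,0,0.2]]]}}

```text
time_s: 19.1
ee_pos: [0.4913, -0.2457, 0.0744]
eef_rot: [1.0, 0.0, -0.0, 0.0]
ft_force: [-1.0, -0.4, -1.7]
grip_width: 0.0317
grasp_force: 60.1
```

Call:
{"method": "play_rows", "body": {"moves": [[[0,0,0.1,0,0.2],[0,0,0.1,0,0.2],[0,0,0.1,0,0.2],[0,0,0,0,0.2],[0,0,0,0,0.2]]]}}

```text
time_s: 19.6
ee_pos: [0.4919, -0.2457, 0.0723]
eef_rot: [1.0, 0.0, 0.001, 0.0]
ft_force: [-1.7, 0.4, 5.4]
grip_width: 0.0314
grasp_force: 60.7
```

Call:
{"method": "play_rows", "body": {"moves": [[[-0.04,0,0,0.05,0.2],[0,0,0,0.05,0.2],[0,0,0,0.05,0.2],[0,0,0,0.05,0.2],[0,0,0,0,0.2]]]}}

```text
time_s: 20.1
ee_pos: [0.4911, -0.2454, 0.0712]
eef_rot: [0.995, -0.1, 0.0, -0.0]
ft_force: [0.6, 0.9, -0.6]
grip_width: 0.0317
grasp_force: 60.3
```

Call:
{"method": "play_rows", "body": {"moves": [[[0,0,0.1,0,0.2],[0,0,0.1,0,0.2],[0,0,0,0,0.2]]]}}

```text
time_s: 20.4
ee_pos: [0.491, -0.2454, 0.0692]
eef_rot: [0.995, -0.099, -0.0, -0.0]
ft_force: [1.0, 0.3, -1.7]
grip_width: 0.0316
grasp_force: 60.2
```

Call:
{"method": "play_rows", "body": {"moves": [[[0,0,0.1,0,0.2],[0,0,0.1,0,0.2],[0,0,0.1,0,0.2],[0,0,0.05,0,0.2],[0,0,0.05,0,0.2],[0,0,0,0,0.2]]]}}

```text
time_s: 21.0
ee_pos: [0.4912, -0.2455, 0.0658]
eef_rot: [0.995, -0.1, 0.0, 0.0]
ft_force: [0.3, 1.1, 2.5]
grip_width: 0.0315
grasp_force: 60.5
```

Call:
{"method": "play_rows", "body": {"moves": [[[0,0,0.05,0,0.2],[0,0,0.05,0,0.2],[0,0,0,0,0.2]]]}}

```text
time_s: 21.3
ee_pos: [0.4913, -0.2456, 0.0656]
eef_rot: [0.995, -0.099, 0.001, 0.0]
ft_force: [-2.7, 2.8, 7.8]
grip_width: 0.0313
grasp_force: 61.2
```

Call:
{"method": "play_rows", "body": {"moves": [[[0,0,-0.08,0,0.2],[0,0,0,0,0.65],[0,0,0,0,0.65],[0,0,0,0,0.65],[0,0,-0.5,0,0.65],[0,0,-1.5,0,0.65],[0,0,-3,0,0.65],[0,0,-4,0,0.65],[-1,-1,-4,0,0.65],[-3,0,-2,0,0.65]]]}}

```text
time_s: 22.3
ee_pos: [0.456, -0.2281, 0.2188]
eef_rot: [0.995, -0.099, 0.003, 0.001]
ft_force: [0.3, 0.6, 0.6]
grip_width: 0.0556
grasp_force: 0.0
```

Call:
{"method": "play_rows", "body": {"moves": [[[-3.5,0,-2,0,0.65],[-3.5,0,-1,0,0.65],[-3,0,0,0,0.65],[-1,0,0,0,0.65],[0,0,0,0,0.65]]]}}

```text
time_s: 22.8
ee_pos: [0.3452, -0.2059, 0.2461]
eef_rot: [0.995, -0.1, 0.001, 0.0]
ft_force: [0.7, -0.1, 0.5]
grip_width: 0.0556
grasp_force: 0.0
```

```bash
python3 - <<'E'
from h import *
s=bot.sense();print(s['time_s'],s['ee_pos'],s['ft_force'])
im=bot.capture("scene");cv2.imwrite("pics/e1.png",im)
out=[]
for (x,y,z,h) in((.4913,-.2465,.055,.0),(.4825,.1635,.08,0)):
    u,v=map(int,proj("scene",(x,y,z)));O=np.array([u-30,v-35])
    Z=cv2.resize(im[v-35:v+25,u-30:u+30],(400,400),interpolation=cv2.INTER_CUBIC);k=400/60
    def circ(x,y,z,r,col):
        q=np.array([proj("scene",(x+r*np.cos(a),y+r*np.sin(a),z)) for a in np.linspace(0,6.3,50)]); cv2.polylines(Z,[np.round((q-O+.5)*k).astype(int)],False,col,1)
    if y<0: circ(x,y,.080,.017,(0,0,255));circ(x,y,.058,.024,(0,0,255));circ(x,y,.055,.029,(255,0,255));circ(x,y,.088,.017,(0,255,0))
    else:
        for t,c in((.03,(0,255,0)),(.08,(0,0,255)),(.115,(255,0,0))): circ(x,y,.09-.1*np.sin(t),.04,c)
    out.append(Z)
cv2.imwrite("pics/e1z.png",np.hstack(out))
top=bot.capture("top");cv2.imwrite("pics/e1_top.png",top)
print("sock",fit(im,"scene",.4913,-.2465,.015,CART[1:],lo=150))
for q in ["cream_pot","nail_brush","scoop","tape_measure","thread_spool"]:
    for c in("scene","top"): print(q,c,[(np.round(r["rect"],1).tolist(),round(r["score"],2)) for r in bot.boxes_of(q,c)[:2]])
E
```

```text
22.8 [ 0.34520607 -0.20586661  0.24609001] [ 0.66087008 -0.0622048   0.4603101 ]
sock (array([ 0.49262171, -0.24607652]), np.float64(0.1599820852279663))
cream_pot scene []
cream_pot top [([210.1, 177.7, 15.3, 16.7], 0.46)]
nail_brush scene [([313.4, 270.8, 11.7, 26.2], 0.9)]
nail_brush top [([335.5, 180.8, 26.2, 14.9], 0.49)]
scoop scene [([299.6, 209.7, 45.7, 29.7], 0.63)]
scoop top [([284.6, 161.0, 25.7, 27.6], 0.69)]
tape_measure scene [([272.4, 233.9, 18.9, 25.8], 0.73), ([298.6, 209.6, 44.6, 29.4], 0.27)]
tape_measure top []
thread_spool scene [([281.4, 196.7, 6.8, 16.7], 0.7)]
thread_spool top []
```

View pics/e1z.png

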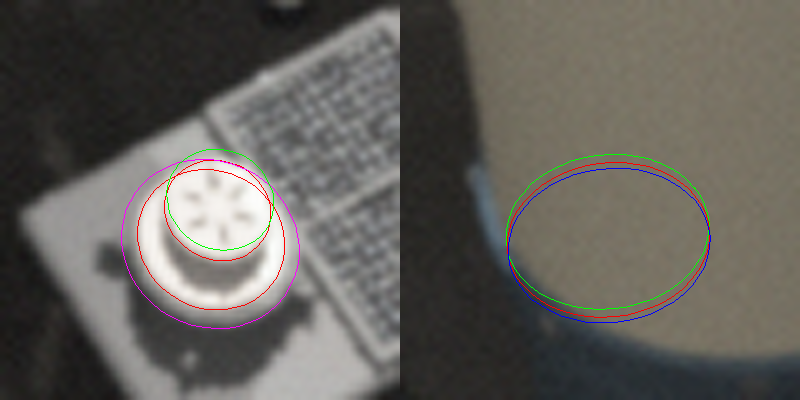

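Call:
{"method": "play_rows", "body": {"moves": [[[-0.4,-2,0,0,0.65],[-0.8,-4,0,0,0.65],[-0.9,-4.5,0,0,0.65],[-0.9,-4.5,0,0,0.65],[-0.9,-4.5,0,0,0.65],[-0.9,-4.5,0,0,0.65],[-0.9,-4.5,0,0,0.65],[-0.9,-4.5,0,0,0.65],[-0.9,-4.5,0,0,0.65],[-0.9,-4.5,0,0,0.65]]]}}

```text
time_s: 24.4
ee_pos: [0.3466, 0.2244, 0.2456]
eef_rot: [0.995, -0.099, 0.0, -0.0]
ft_force: [2.0, 0.1, 0.4]
grip_width: 0.0551
grasp_force: 0.0
```

Call:
{"method": "play_rows", "body": {"moves": [[[-0.9,-4.5,0,0,0.65],[-0.9,-4.5,0,0,0.65],[-0.9,-4.5,0,0,0.65],[-0.9,-4.5,0,0,0.65],[-0.6,-3,0,0,0.65],[0,0,0,0,0.65],[0,0,0,0,0.65]]]}}

```text
time_s: 25.1
ee_pos: [0.3474, 0.4368, 0.2446]
eef_rot: [0.995, -0.099, -0.0, 0.001]
ft_force: [0.1, -0.3, -0.0]
grip_width: 0.0552
grasp_force: 0.0
```

```bash
python3 - <<'E'
from h import *
s=bot.sense();print(s['time_s'],s['ee_pos'],s['ft_force'],s['grip_width'])
im=bot.capture("scene");cv2.imwrite("pics/e2.png",im)
u,v=map(int,proj("scene",(.505,.067,.1)))
Z=cv2.resize(im[v-60:v+60,u-60:u+80],None,fx=5,fy=5,interpolation=cv2.INTER_CUBIC)
O=np.array([u-60,v-60])
def circ(x,y,z,r,col):
    q=np.array([proj("scene",(x+r*np.cos(a),y+r*np.sin(a),z)) for a in np.linspace(0,6.3,50)]); cv2.polylines(Z,[np.round((q-O+.5)*5).astype(int)],False,col,1)
for t,c in((.03,(0,255,0)),(.115,(0,0,255))):
    circ(.526,-.030,.09+.1*np.sin(t),.04,c);circ(.4825,.1635,.09-.1*np.sin(t),.04,c)
cv2.imwrite("pics/e2z.png",Z)
for q in ["cream_pot","tape_measure"]:
    print(q,[(np.round(r["rect"],1).tolist(),round(r["score"],2)) for r in bot.boxes_of(q,"scene")[:3]])
E
```

```text
25.1 [0.3473763  0.43684472 0.24456076] [ 0.11370512 -0.33832866 -0.0165481 ] 0.0552446549667776
cream_pot [([228.4, 166.6, 16.3, 16.2], 0.76)]
tape_measure [([214.8, 137.2, 26.3, 21.9], 0.73)]
```

View pics/e2z.png

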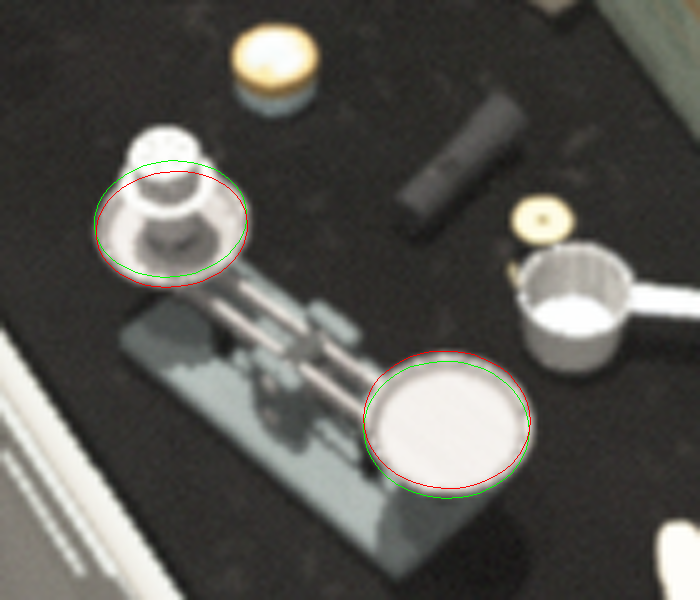

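The final picture shows the light cartridge standing upright near the middle of the left pan at (165,190), with the beam tilted within the allowed band. The full one is home in the socket.

```bash
python3 -c "
from station import bot
print(bot.job_done())"
```

```text
the job is handed in; nothing more can be done
None
```

The job is handed in, with no verdict returned: the heavier cartridge (it sank the right pan to its stop) sits home in the lint-filter socket after a turn of about 0.2 rad, the lighter one stands upright and released in the left pan, and the pictures show no sign that any bystander moved.

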